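# Unload a finished sample cartridge from the push-to-release dock

## Task

The red-capped sample cartridge in the sloped green dock is finished: push it straight in, gently, until its latch lets go, let it spring out, then pull it free and stand it upright on its foot on the yellow tray without dropping it. Leave the blue-capped cartridge latched in the dock, do not push hard on the dock, and leave the can and the other things where they stand.

Things in the scene. Friction and masses are not known exactly. Their poses are not given: they have to be found in the camera images.
- dock: green sloped console, fixed, 210 x 210 mm; origin on the table under the middle of its deck. Its own -x is its front, y runs along the row of wells, z is up. The front panel is 60 mm in front of the origin and 93 mm high. A hood stands over the rear of the deck.
- hood_edge (a point): middle of the lower front edge of the dock's hood; axes as the dock's. The hood is 210 mm wide and 45 mm high; it starts here, 205 mm above the table and 4 mm behind the deck's middle, and reaches 146 mm back. A gripper that points straight down over a cartridge runs into it; one leaning 35 degrees, as the wells do, is clear.
- deck: the dock's aluminium deck with two square wells; origin on its top surface midway between them, 135 mm above the table. Its z is the wells' axis and points out of them, 35 degrees from vertical, leaning to the dock's front; y is the dock's y. Cartridges in the wells have axes parallel to these. Latched, a cartridge's centre is at own z = -46 mm and its cap's top 9 mm above the deck.
- well_left (a point): mouth centre, on the deck's surface, of the well at the deck's y = +45 mm; axes as the deck's. A hidden catch holds each cartridge against a damped spring. Pushing in, the force rises to 6 to 11 N, drops as the catch snaps aside after 3 to 4 mm, then from about 6 mm a stiff rubber buffer is felt (15 N per mm): feel for either and stop, never over 40 N.
- well_right (a point): the same for the well at y = -45 mm. Let go (pusher drawn back) after the snap, the cartridge rises by itself in about half a second until its cap's top is 40 mm above the deck and rests there loosely, with about 1 mm of play to each wall; pushing again does not latch it. From there it is a plain straight pull of 70 mm along the well.
- red_center (a point): centre (half-way up) of the red-capped cartridge: square, 36 x 36 mm, 110 mm long, about 0.13 kg. z points from foot to cap, x and y are square to its sides; the cap's top is 55 mm along +z, the foot's underside 55 mm along -z. Foot 8 mm, waist 24 mm square and 16 mm long, body 62 mm, cap 24 mm. It starts latched in either well.
- blue_center (a point): the same point of the blue-capped cartridge, alike in all but colour, latched in the other well; it stays there.
- tray_floor (a point): centre of the floor of the fixed yellow tray, 5 mm above the table; axes as the tray's. The tray is 200 mm (own x) by 280 mm (own y) outside, walls 5 mm thick, rim 18 mm above the table.
- can_center (a point): centre, half-way up, of an open aluminium can of 68 mm diameter and 60 mm height that stands on the tray's own +y half; the -y half of the tray is empty.
Not all that is in view belongs to the job. What is shaped like the part that bears red_center but turquoise or white is not meant. What is shaped like the part that bears blue_center but orange or turquoise is not meant.

How it is judged:
By the outcome, as a careful person would: the job done as asked, in the order asked, and still so for the second after the job is handed in, with the robot touching nothing.
It also fails if it takes over 59 s, if anything falls off the work surface, if the arm or the gripper's body presses on something with over 40 N, if the wrist force passes 120 N, or if a joint passes its speed limit or range.

## Robot

A 7-joint arm with a two-finger parallel gripper is mounted at the origin on the work surface. World frame = base frame: x ahead of the robot, y to its left, z up, the work surface at z = 0. Lengths are in m, angles in rad, forces in N, time in s.
With the tool pointing down it reaches from about 0.425 to 0.8 m from the base axis. Payload 8.3 kg.
Tool frame: the origin (TCP) lies midway between the tips of the shut fingers; the grasp point (between the pads) lies 19 mm behind it (r.grasp_offset is the distance from the TCP to the grasp point, in m); z points along the fingers, y is the line along which they close (so a half turn about z gives the same grasp; the last joint's range is limited). The gripper opens to 85 mm and grips with 20 to 120 N. Pads are 22 mm wide; open, the fingers measure 114 mm over their backs; the gripper's body (76 mm by 85 mm) begins 54 mm behind the grasp point. The pads swing forward as they close: fully open they stand 13 mm farther back than shut.
Start: joints at [1.051, 0.383, 0.016, 1.37, -0.006, 1.388, -0.046], TCP at [0.276, -0.561, 0.231] pointing down, gripper open.
Joint ranges: [-2.95, 2.95], [-0.25, 2.06], [-1.52, 1.56], [0.18, 2.33], [-1.44, 4.58], [0.02, 2.06], [-3.01, 3.01]. Speed limits (rad/s): [2.39, 2.39, 3.01, 3.01, 3.14, 3.14, 3.14].

## Interface

Orientations are given as a unit quaternion [w, x, y, z].
In Python, from cell import r, viewer gives the robot as it stands.
- The arm moves only by the tool carry_out, never from a script. Its argument "plan" is a list of rows, each a list of 3 entries, a list of its own where there are three numbers: the turn, a rotation vector about the tool's x, y, z in units of 5 degrees (1.0 is 5 degrees), then the shift along the tool's x, y, z in cm, then the opening, from 0 (shut) to 1 (fully open). In form: [[[rx, ry, rz], [x, y, z], gripper], ...]. A call has 1 to 10 rows; each row is the pose to reach, as a shift and turn from the pose commanded when the call began, along the tool's axes at that moment; what a row does not reach only later rows make up. A row lasts 1/10 s, in which the tool goes at most 50 mm and 8.59 degrees, less where a joint would pass 70% of its speed; a pose out of reach is approached as far as the arm can. A call with a gripper value outside its range is refused whole. The fingers move at their own pace and stop on an object; "newtons" is the grip in N (left out, the last holds). Time passes only in rows, so rows that repeat a pose let the fingers close. It gives the time, the measured TCP pose, the force, the opening and the grip force at its end, in the units of the state.
- r.sense(): the state, without advancing time (a new reading comes with each control period).
- viewer.snapshot(name): name is "scene" or "top" or "wrist"; returns a dict with "pixels" (384x512x3 uint8, blue, green, red), "K" (3x3 intrinsics, pixels), "R" (3x3) and "t" (3): a world point X has camera coordinates R X + t. Camera axes: x right, y down, z forward; pixel columns grow to the right and rows downward; lengths in m; the calibration is good to about 2 mm. A picture is of the moment at which its call begins. There is no depth.
- r.hand_in(): hands the job in; it is judged then, once.
The state is a dict: "clock": time; "q": joint angles; "qvel": joint speeds; "joint_torque": joint torques, N m; "eef_pos": TCP position; "tool_rot": TCP orientation; "force": force on the tool from outside, world axes, zero at the start; "wrist_torque": the same for the moment, N m; "finger_gap": opening from 0.0 (shut) to 1.0 (fully open); "grasp_force": force on a finger pad.
Only numpy, scipy, OpenCV 4.12 (cv2) and the standard library are available. Lean on these libraries where they do the work, as an engineer would, in place of code of your own. Each camera call takes 0.05 s, during which the arm holds its last target. There are 200 camera calls.

## Working session

There is one attempt and no reset: what is moved stays moved. The work goes in short steps, Python scripts to look and compute and a tool call to move; the robot and the scene stay as the last step left them, time stands still between calls to the robot, and variables do not carry over. Pictures are saved under pics/ and viewed, at most 10 in all, crops included, and the job is handed in when it is done.

Besides the shell and the picture viewer there is one more tool, called by a JSON object that holds its "method" and its "body". carry_out: Moves the arm, as the interface text tells. Its arguments: {"type":"object","properties":{"plan":{"type":"array","items":{"type":"array"}},"newtons":{"type":"number"}},"required":["plan"]}

```bash
mkdir -p pics; ls; python3 - <<'E'
from cell import r, viewer
import cv2, numpy as np, pickle
d={}
for n in("scene","top"):
    s=viewer.snapshot(n); d[n]=s; cv2.imwrite(f"pics/{n}0.png",s["pixels"]); print(n,s["K"],s["R"],s["t"])
pickle.dump(d,open("s0.pkl","wb"))
print(r.sense())
E
```

```text
pics
scene [[464.88309389   0.         263.25129495]
 [  0.         464.88309389 193.13565685]
 [  0.           0.           1.        ]] [[ 0.92822719  0.37199557 -0.00368405]
 [ 0.33360512 -0.8367336  -0.43426317]
 [-0.16462655  0.40186586 -0.90077851]] [-0.43168418  0.00498852  1.69075726]
top [[471.40445148   0.         249.28123786]
 [  0.         471.40445148 191.60295678]
 [  0.           0.           1.        ]] [[-0.00651158 -0.99968456 -0.02425663]
 [-0.99131182  0.00964001 -0.13117905]
 [ 0.1313715   0.0231917  -0.99106189]] [0.13113694 0.4324498  1.33323835]
{'clock': 0.1, 'q': array([ 1.0511066 ,  0.38416764,  0.01639088,  1.3710401 , -0.00631846,
        1.38823491, -0.04651178]), 'qvel': array([-0.00022498, -0.00093177,  0.00189854, -0.00213292,  0.00058513,
        0.00085039,  0.00011375]), 'joint_torque': array([ 4.29587686e-03, -6.29136443e+01,  8.48819129e-01, -3.72754061e+01,
        1.69289159e-02,  1.05905390e-02, -5.54613405e-05]), 'eef_pos': array([ 0.27549511, -0.5604898 ,  0.23037461]), 'tool_rot': array([-8.75406704e-04,  9.74026875e-01,  2.26430643e-01, -2.11323053e-04]), 'force': array([-0.57020024,  0.57556594,  0.64151704]), 'wrist_torque': array([-0.01473663, -0.00400907, -0.00524576]), 'grasp_force': 0.0, 'finger_gap': 0.9959254288420832}
```

View pics/scene0.png

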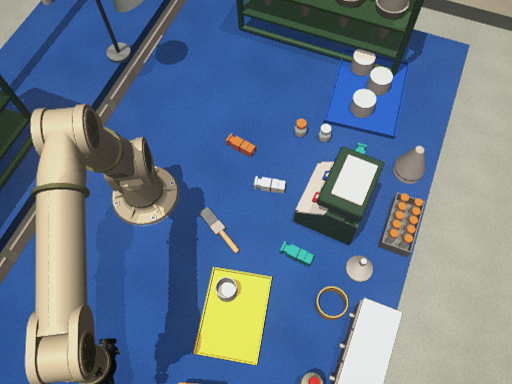

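View pics/top0.png

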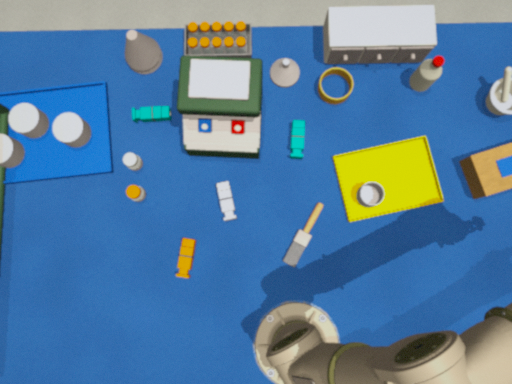

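The scene view shows the dock at about (340,195), with the red cap at (316,197) and the blue at (327,176). In the top view red is at (237,127) and blue at (205,126). The tray is at (387,180) with the can at (371,194).

Possible look-alikes for the red-capped cartridge (top pixels):
- turquoise at (152,113) and (298,138)
- white at (227,200)
- orange at (186,258)
- blue-capped in the dock at (205,126)
- red-topped bottle at (437,62)

I choose the red cap in the dock at (237,127) and check it in a close crop.

```bash
cat > h.py <<'E'
import numpy as np, cv2, pickle
from scipy.spatial.transform import Rotation as Ro
def ray(s,p):
    d=s["R"].T@np.linalg.inv(s["K"])@np.array([p[0],p[1],1.]); return -s["R"].T@s["t"], d/np.linalg.norm(d)
def plane(s,p,z):
    c,d=ray(s,p); return c+d*(z-c[2])/d[2]
def tri(s1,p1,s2,p2):
    c1,d1=ray(s1,p1);c2,d2=ray(s2,p2)
    a=np.linalg.lstsq(np.c_[d1,-d2],c2-c1,rcond=None)[0]
    x,y=c1+a[0]*d1,c2+a[1]*d2; return (x+y)/2,np.linalg.norm(x-y)
def proj(s,X):
    c=s["K"]@(s["R"]@np.asarray(X)+s["t"]); return c[:2]/c[2]
def blobs(s,lo,hi,roi,minA=8):
    x0,y0,x1,y1=roi; h=cv2.cvtColor(s["pixels"],cv2.COLOR_BGR2HSV)
    m=np.zeros(h.shape[:2],np.uint8); m[y0:y1,x0:x1]=cv2.inRange(h,lo,hi)[y0:y1,x0:x1]
    cs,_=cv2.findContours(m,cv2.RETR_EXTERNAL,cv2.CHAIN_APPROX_NONE)
    return [c for c in sorted(cs,key=cv2.contourArea,reverse=True) if cv2.contourArea(c)>=minA]
E
python3 - <<'E'
from h import *
np.set_printoptions(precision=4,suppress=True)
d=pickle.load(open("s0.pkl","rb"))
S,T=d["scene"],d["top"]
a=cv2.resize(T["pixels"][50:160,175:270],None,fx=4.2,fy=4.2,interpolation=cv2.INTER_CUBIC)
b=cv2.resize(S["pixels"][140:250,290:385],None,fx=4.2,fy=4.2,interpolation=cv2.INTER_CUBIC)
cv2.imwrite("pics/crop1.png",np.hstack([a,b]))
roi={"top":(180,110,262,150),"scene":(295,160,345,225)}
for n in d:
    for nm,lo,hi in(("red",(0,120,90),(8,255,255)),("red2",(170,120,90),(180,255,255)),("blue",(100,120,120),(118,255,255))):
        for c in blobs(d[n],lo,hi,roi[n],3): print(n,nm,cv2.boundingRect(c),cv2.contourArea(c),c[:,0].mean(0))
c=blobs(T,(22,150,80),(35,255,255),(325,125,455,230))[0]
rc=cv2.minAreaRect(c); bp=cv2.boxPoints(rc); print("tray px",bp); print(np.array([plane(T,p,.018) for p in bp]))
c=blobs(S,(22,150,80),(35,255,255),(185,260,280,370))[0]
bp=cv2.boxPoints(cv2.minAreaRect(c)); print("tray scene",np.array([plane(S,p,.018) for p in bp]))
print("cam",ray(T,(0,0))[0],ray(S,(0,0))[0])
print("can top",plane(T,(371,194),.065))
E
```

```text
scene red2 (313, 197, 4, 5) 7.0 [314.4167 199.5   ]
scene blue (295, 160, 40, 48) 531.0 [306.9054 174.9392]
scene blue (323, 171, 7, 8) 8.5 [325.3333 174.    ]
top red (232, 120, 13, 14) 140.5 [237.4    126.3111]
top blue (199, 119, 12, 13) 131.5 [204.6222 124.8667]
top blue (180, 115, 4, 35) 46.0 [180.7083 132.4722]
top blue (260, 124, 2, 26) 4.5 [260.902  136.7451]
tray px [[332.3412 156.0353]
 [427.9529 134.7883]
 [442.6353 200.8588]
 [347.0235 222.1059]]
[[ 0.538  -0.1166  0.018 ]
 [ 0.5983 -0.3982  0.018 ]
 [ 0.4028 -0.4292  0.018 ]
 [ 0.3438 -0.153   0.018 ]]
tray scene [[ 0.406  -0.433   0.018 ]
 [ 0.3317 -0.1622  0.018 ]
 [ 0.542  -0.118   0.018 ]
 [ 0.5993 -0.3895  0.018 ]]
cam [0.2544 0.096  1.3812] [ 0.6774 -0.5147  1.5236]
can top [ 0.4188 -0.2138  0.065 ]
```

View pics/crop1.png

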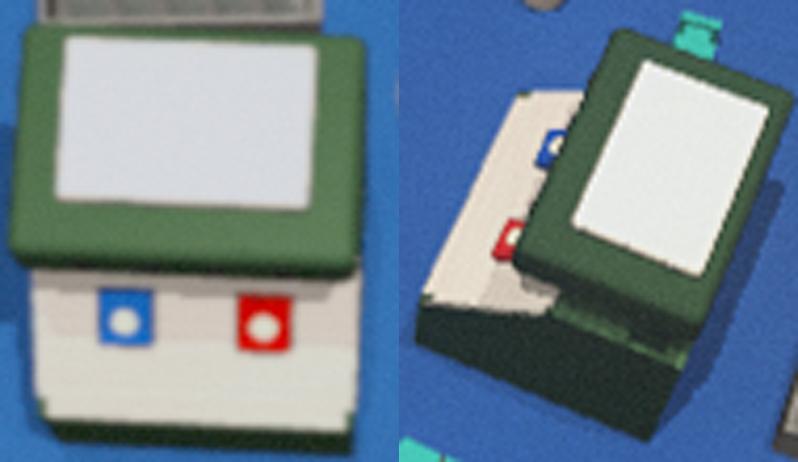

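The crop confirms it: a red square cap with a white dot at top pixel (237.4,126.4), front right in the deck. The blue cap is to its left at (204.6,125).

```bash
cat >> h.py <<'E'
def deckR(yaw): # tool rotation in the dock: z into the well, x = deck x
    c,s=np.cos(np.radians(35)),np.sin(np.radians(35))
    D=Ro.from_euler('z',yaw).as_matrix()@np.array([[c,0,-s],[0,1,0],[s,0,c]])
    return D
def rel(st,X,M):
    w,x,y,z=st["tool_rot"]; R0=Ro.from_quat([x,y,z,w])
    rv=(R0.inv()*Ro.from_matrix(M)).as_rotvec(degrees=True)/5
    print("turn",rv.round(2),"shift cm",(R0.inv().apply(np.asarray(X)-st["eef_pos"])*100).round(2))
E
python3 - <<'E'
from h import *
from cell import r
np.set_printoptions(precision=4,suppress=True)
d=pickle.load(open("s0.pkl","rb")); T=d["top"]
R_=plane(T,(237.6,126.4),.1424); B=plane(T,(204.6,125),.1424); v=B-R_
yaw=np.arctan2(-v[0],v[1]); print(R_,B,np.linalg.norm(v),"yaw",np.degrees(yaw))
h1=plane(T,(175+10/4.2,50+250/4.2),.25);h2=plane(T,(175+358/4.2,50+268/4.2),.25);v=h1-h2;print("hood",h1,h2,np.linalg.norm(v),np.degrees(np.arctan2(-v[0],v[1])))
D=deckR(yaw); M=D@np.diag([1,-1,-1])
st=r.sense()
mid=R_+D[:,2]*.10
rel(st,mid,M); rel(st,mid+[0,0,.12],M)
print(mid)
E
```

```text
[0.5967 0.1554 0.1424] [0.6018 0.2449 0.1424] 0.08959073982638484 yaw -3.249012566640218
hood [0.6121 0.3001 0.25  ] [0.5982 0.0941 0.25  ] 0.20643332607053916 -3.8490210018201325
turn [-1.82  6.85  5.69] shift cm [ 55.41 -52.9    0.7 ]
turn [-1.82  6.85  5.69] shift cm [ 55.41 -52.92 -11.3 ]
[0.5394 0.1587 0.2243]
```

{"method": "carry_out", "body": {"plan": [[[0,0,0],[3,-3,-5],0],[[0,0,0],[6,-6,-10],0],[[0,0,0],[9,-9,-13],0],[[-0.4,1.4,1.1],[12,-12,-14],0],[[-0.6,2.2,1.8],[15.5,-15,-14],0],[[-0.8,3,2.5],[19,-18.5,-14],0],[[-1,3.8,3.2],[22.5,-22,-14],0],[[-1.2,4.6,3.9],[26,-25.5,-14],0],[[-1.4,5.2,4.5],[29.5,-29,-14],0],[[-1.6,6,5],[33,-32.5,-14],0]]}}

```text
clock: 1.1
eef_pos: [0.4215, -0.2133, 0.3484]
tool_rot: [-0.015, 0.974, 0.024, 0.225]
force: [-1.2, -0.9, 1.5]
finger_gap: -0.001
grasp_force: 0.0
```

```bash
cat > t.py <<'E'
import sys
from h import *
from cell import r
Rc=np.array([.5967,.1554,.1424]); yaw=np.radians(-3.4)
D=deckR(yaw); M=D@np.diag([1,-1,-1]); st=r.sense()
rel(st,Rc+D[:,2]*float(sys.argv[1]),M)
print(st["clock"],st["eef_pos"],st["force"],st["q"].round(2))
E
python3 t.py .1
```

```text
turn [-0.84  1.79  1.  ] shift cm [  6.59 -36.29  17.82]
1.1 [ 0.42145612 -0.21328119  0.34841237] [-1.1848015  -0.85826308  1.52801972] [ 0.59 -0.25  0.03  1.87 -0.31  1.18 -0.84]
```

{"method": "carry_out", "body": {"plan": [[[0,0,0],[2,-4,2],0],[[-0.2,0.4,0.2],[3,-8,4],0],[[-0.4,0.8,0.4],[4,-12,6],0],[[-0.5,1.1,0.6],[5,-16,8],0],[[-0.6,1.4,0.8],[6,-20,9],0],[[-0.8,1.8,1],[6.5,-24,11],0],[[-0.8,1.8,1],[6.5,-28,13],0],[[-0.8,1.8,1],[6.5,-32,15],0],[[-0.8,1.8,1],[6.6,-35,16.5],0],[[-0.8,1.8,1],[6.6,-36.3,17],0]]}}

```text
clock: 2.1
eef_pos: [0.5331, 0.1645, 0.2303]
tool_rot: [0.005, 0.954, -0.024, 0.3]
force: [0.3, -1.0, -0.8]
finger_gap: -0.001
grasp_force: 0.0
```

```bash
python3 t.py .06; python3 - <<'E'
from h import *
from cell import viewer
s=viewer.snapshot("wrist"); pickle.dump(s,open("w1.pkl","wb")); cv2.imwrite("pics/w1.png",s["pixels"])
E
```

```text
turn [-0.11  0.01  0.08] shift cm [0.21 0.58 4.87]
2.1 [0.5330868  0.16445044 0.23026798] [ 0.29132846 -0.98661729 -0.84220892] [-0.02 -0.11 -0.51  2.07  0.42  0.69 -2.42]
```

View pics/w1.png

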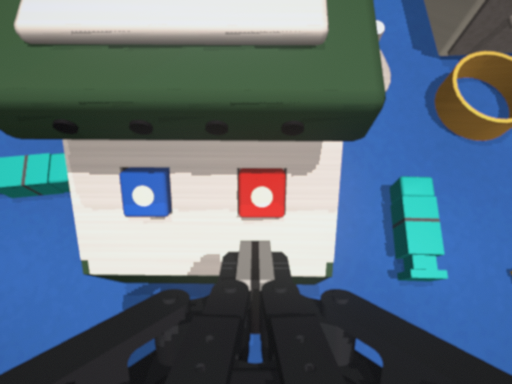

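The wrist view shows the red cap clear at (262,193), the blue cap at (145,192) and the shut fingertips at (255,245). I'll refine the cap position by triangulating with the top view.

```bash
python3 - <<'E'
from h import *
np.set_printoptions(precision=4,suppress=True)
T=pickle.load(open("s0.pkl","rb"))["top"]; w=pickle.load(open("w1.pkl","rb"))
P={}
for nm,lo,hi,roi in(("red",(0,150,90),(8,255,255),(225,160,300,230)),("blue",(100,150,90),(120,255,255),(112,160,178,225))):
    c=blobs(w,lo,hi,roi)[0]; rc=cv2.minAreaRect(c); print(nm,rc); P[nm]=rc[0]
a,e=tri(T,(237.6,126.4),w,P["red"]);b,f=tri(T,(204.6,125),w,P["blue"]);print(a,e,b,f)
for p in P.values(): print("plane",plane(w,p,.1424))
print("TCP proj",proj(w,[0.5331,0.1645,0.2303]))
E
```

```text
red ((261.5, 192.5), (47.0, 45.0), 90.0)
blue ((144.5, 192.0), (46.0, 47.0), 90.0)
[0.6005 0.1556 0.1255] 0.002035377594453129 [0.6025 0.2462 0.1354] 0.002621879076515615
plane [0.5938 0.1555 0.1424]
plane [0.5986 0.2443 0.1424]
TCP proj [252.0473 255.2219]
```

```bash
sed -i 's/\.5967,\.1554/.595,.1555/; s/-3\.4/-3.3/' t.py; python3 t.py .012
```

```text
turn [-0.11  0.02  0.07] shift cm [0.1  0.73 9.52]
2.15 [0.53316931 0.16549811 0.22977492] [0.23054681 2.43541598 0.12637406] [-0.02 -0.11 -0.51  2.07  0.43  0.69 -2.43]
```

{"method": "carry_out", "body": {"plan": [[[-0.1,0,0.1],[0.1,0.7,0],0],[[-0.1,0,0.1],[0.1,0.7,2],0],[[-0.1,0,0.1],[0.1,0.7,4],0],[[-0.1,0,0.1],[0.1,0.7,6],0],[[-0.1,0,0.1],[0.1,0.7,8],0],[[-0.1,0,0.1],[0.1,0.7,8.8],0],[[-0.1,0,0.1],[0.1,0.7,9.3],0],[[-0.1,0,0.1],[0.1,0.7,9.3],0],[[-0.1,0,0.1],[0.1,0.7,9.3],0]]}}

```text
clock: 3.05
eef_pos: [0.5884, 0.1493, 0.1571]
tool_rot: [0.009, 0.953, -0.032, 0.301]
force: [1.1, 0.7, -0.1]
finger_gap: -0.0
grasp_force: 0.0
```

```bash
python3 t.py 0
```

```text
turn [ 0.05 -0.01 -0.1 ] shift cm [-0.34 -0.66  1.56]
3.05 [0.5884077  0.14930742 0.15707479] [ 1.14351006  0.74229967 -0.0714969 ] [ 0.    0.09 -0.5   2.07  0.7   0.56 -2.65]
```

{"method": "carry_out", "body": {"plan": [[[0,0,-0.1],[-0.3,-0.6,0.3],0],[[0,0,-0.1],[-0.3,-0.6,0.6],0],[[0,0,-0.1],[-0.3,-0.6,0.6],0],[[0,0,-0.1],[-0.3,-0.6,0.6],0]]}}

```text
clock: 3.45
eef_pos: [0.5896, 0.1554, 0.1495]
tool_rot: [0.011, 0.953, -0.028, 0.3]
force: [-0.8, 0.1, 0.3]
finger_gap: 0.004
grasp_force: 0.0
```

```bash
python3 t.py 0; python3 - <<'E'
from h import *
from cell import viewer
s=viewer.snapshot("wrist"); cv2.imwrite("pics/w2.png",cv2.resize(s["pixels"][120:300,150:370],None,fx=3,fy=3))
E
```

```text
turn [0.04 0.   0.  ] shift cm [ 0.03 -0.04  0.89]
3.45 [0.58962808 0.15544435 0.1495222 ] [-0.81569844  0.1460794   0.25129369] [-0.01  0.11 -0.5   2.07  0.74  0.55 -2.68]
```

View pics/w2.png

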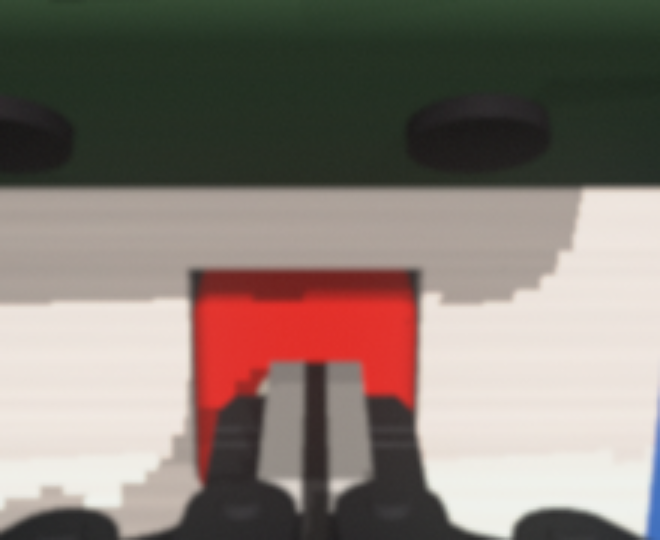

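The fingertips sit centred over the red cap at crop (315,380), with the cap spanning 195–415. Now I'll feel forward.

{"method": "carry_out", "body": {"plan": [[[0,0,0],[0,0,0.3],0],[[0,0,0],[0,0,0.5],0],[[0,0,0],[0,0,0.6],0],[[0,0,0],[0,0,0.65],0],[[0,0,0],[0,0,0.7],0],[[0,0,0],[0,0,0.7],0]]}}

```text
clock: 4.1
eef_pos: [0.5937, 0.1551, 0.1438]
tool_rot: [0.011, 0.953, -0.028, 0.301]
force: [-0.5, -0.5, -0.5]
finger_gap: 0.002
grasp_force: 0.0
```

{"method": "carry_out", "body": {"plan": [[[0,0,0],[0,0,0.05],0],[[0,0,0],[0,0,0.1],0],[[0,0,0],[0,0,0.1],0]]}}

```text
clock: 4.4
eef_pos: [0.5943, 0.155, 0.143]
tool_rot: [0.011, 0.953, -0.028, 0.301]
force: [0.6, -0.6, -0.4]
finger_gap: 0.001
grasp_force: 0.0
```

{"method": "carry_out", "body": {"plan": [[[0,0,0],[0,0,0.05],0],[[0,0,0],[0,0,0.1],0],[[0,0,0],[0,0,0.1],0]]}}

```text
clock: 4.7
eef_pos: [0.5951, 0.1553, 0.1427]
tool_rot: [0.01, 0.953, -0.028, 0.301]
force: [-2.6, -0.4, 5.3]
finger_gap: -0.002
grasp_force: 2.5
```

{"method": "carry_out", "body": {"plan": [[[0,0,0],[0,0,0.05],0],[[0,0,0],[0,0,0.1],0],[[0,0,0],[0,0,0.1],0]]}}

```text
clock: 5.0
eef_pos: [0.5955, 0.1551, 0.1415]
tool_rot: [0.01, 0.953, -0.028, 0.301]
force: [-3.1, 0.2, 3.9]
finger_gap: -0.001
grasp_force: 2.6
```

{"method": "carry_out", "body": {"plan": [[[0,0,0],[0,0,0.05],0],[[0,0,0],[0,0,0.1],0],[[0,0,0],[0,0,0.1],0]]}}

```text
clock: 5.3
eef_pos: [0.5962, 0.1551, 0.1408]
tool_rot: [0.01, 0.953, -0.028, 0.301]
force: [-3.0, 0.2, 5.7]
finger_gap: -0.004
grasp_force: 3.4
```

{"method": "carry_out", "body": {"plan": [[[0,0,0],[0,0,0.05],0],[[0,0,0],[0,0,0.05],0]]}}

```text
clock: 5.5
eef_pos: [0.5966, 0.1552, 0.1406]
tool_rot: [0.01, 0.953, -0.028, 0.301]
force: [-4.4, -0.1, 7.1]
finger_gap: -0.0
grasp_force: 4.2
```

{"method": "carry_out", "body": {"plan": [[[0,0,0],[0,0,0.05],0],[[0,0,0],[0,0,0.05],0]]}}

```text
clock: 5.7
eef_pos: [0.5968, 0.1551, 0.1401]
tool_rot: [0.01, 0.953, -0.028, 0.301]
force: [-3.8, 0.4, 7.1]
finger_gap: -0.001
grasp_force: 3.9
```

{"method": "carry_out", "body": {"plan": [[[0,0,0],[0,0,0.05],0],[[0,0,0],[0,0,0.05],0]]}}

```text
clock: 5.9
eef_pos: [0.597, 0.155, 0.1395]
tool_rot: [0.01, 0.953, -0.028, 0.301]
force: [-3.2, 0.2, 5.9]
finger_gap: 0.002
grasp_force: 3.2
```

{"method": "carry_out", "body": {"plan": [[[0,0,0],[0,0,0.05],0],[[0,0,0],[0,0,0.05],0]]}}

```text
clock: 6.1
eef_pos: [0.5972, 0.155, 0.139]
tool_rot: [0.01, 0.953, -0.028, 0.301]
force: [-2.8, 0.4, 4.7]
finger_gap: -0.001
grasp_force: 2.7
```

{"method": "carry_out", "body": {"plan": [[[0,0,0],[0,0,0.05],0],[[0,0,0],[0,0,0.05],0]]}}

```text
clock: 6.3
eef_pos: [0.5975, 0.1549, 0.1386]
tool_rot: [0.01, 0.953, -0.028, 0.301]
force: [-2.3, 0.3, 3.7]
finger_gap: -0.002
grasp_force: 2.6
```

{"method": "carry_out", "body": {"plan": [[[0,0,0],[0,0,0.05],0],[[0,0,0],[0,0,0.05],0]]}}

```text
clock: 6.5
eef_pos: [0.5978, 0.1549, 0.1381]
tool_rot: [0.01, 0.953, -0.028, 0.301]
force: [-2.3, 0.2, 4.2]
finger_gap: -0.004
grasp_force: 2.6
```

The force peaked at about 8 N and has dropped to about 4.5 N, so the catch has snapped. I'm drawing back.

{"method": "carry_out", "body": {"plan": [[[0,0,0],[0,0,-2],0],[[0,0,0],[0,0,-5],0],[[0,0,0],[0,0,-8],0],[[0,0,0],[0,0,-8],0.4],[[0,0,0],[0,0,-8],0.75],[[0,0,0],[0,0,-8],0.75],[[0,0,0],[0,0,-8],0.75],[[0,0,0],[0,0,-8],0.75],[[0,0,0],[0,0,-8],0.75],[[0,0,0],[0,0,-8],0.75]]}}

```text
clock: 7.5
eef_pos: [0.5519, 0.1577, 0.2032]
tool_rot: [0.011, 0.953, -0.028, 0.3]
force: [-0.2, 1.2, -0.8]
finger_gap: 0.752
grasp_force: 0.0
```

```bash
python3 t.py .021; python3 - <<'E'
from h import *
from cell import viewer
s=viewer.snapshot("wrist"); t=viewer.snapshot("top"); pickle.dump((s,t),open("w3.pkl","wb")); cv2.imwrite("pics/w3.png",np.hstack([cv2.resize(s["pixels"],(500,375)),cv2.resize(t["pixels"][70:170,175:255],(300,375))]))
E
```

```text
turn [0.05 0.01 0.  ] shift cm [ 0.05 -0.05  5.36]
7.5 [0.55190883 0.15772864 0.20324645] [-0.22929392  1.23652369 -0.81790429] [ 0.01 -0.04 -0.53  2.08  0.52  0.64 -2.51]
```

View pics/w3.png

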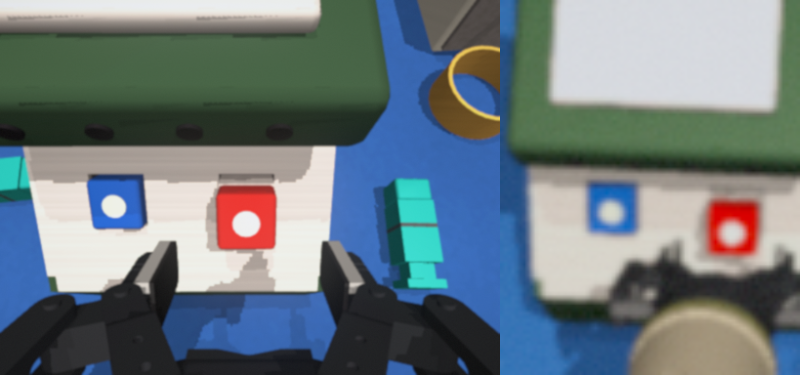

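The red cartridge has sprung out; its cap is at wrist pixel (246,222), midway between the fingers, and the blue one is still latched. Next I move in to grasp.

{"method": "carry_out", "body": {"plan": [[[0,0,0],[0,-0.05,1.5],0.75],[[0,0,0],[0,-0.05,3],0.75],[[0,0,0],[0,-0.05,4.5],0.75],[[0,0,0],[0,-0.05,5.8],0.75],[[0,0,0],[0,-0.05,6.6],0.75],[[0,0,0],[0,-0.05,7.1],0.75],[[0,0,0],[0,-0.05,7.3],0.75],[[0,0,0],[0,-0.05,7.3],0.75],[[0,0,0],[0,-0.05,7.3],0.75]], "newtons": 40}}

```text
clock: 8.5
eef_pos: [0.5938, 0.1558, 0.1444]
tool_rot: [0.01, 0.953, -0.028, 0.301]
force: [-1.0, 0.5, -0.0]
finger_gap: 0.755
grasp_force: 0.0
```

```bash
python3 t.py .001
```

```text
turn [ 0.04 -0.01  0.  ] shift cm [-0.02  0.03  0.13]
8.5 [0.5938016  0.15583077 0.14440487] [-1.00228031  0.46570134 -0.03724478] [-0.    0.13 -0.51  2.07  0.77  0.55 -2.71]
```

{"method": "carry_out", "body": {"plan": [[[0,0,0],[0,0,0.1],0.55],[[0,0,0],[0,0,0.1],0.45],[[0,0,0],[0,0,0.1],0.35],[[0,0,0],[0,0,0.1],0.3],[[0,0,0],[0,0,0.1],0.2],[[0,0,0],[0,0,0.1],0.2],[[0,0,0],[0,0,0.1],0.2]], "newtons": 40}}

```text
clock: 9.2
eef_pos: [0.5944, 0.1556, 0.1432]
tool_rot: [0.011, 0.953, -0.028, 0.301]
force: [-1.2, -0.7, 2.7]
finger_gap: 0.416
grasp_force: 42.8
```

{"method": "carry_out", "body": {"plan": [[[0,0,0],[0,0,-0.3],0.2],[[0,0,0],[0,0,-0.8],0.2],[[0,0,0],[0,0,-1.6],0.2],[[0,0,0],[0,0,-2.4],0.2],[[0,0,0],[0,0,-3.2],0.2],[[0,0,0],[0,0,-4],0.2],[[0,0,0],[0,0,-4],0.2]]}}

```text
clock: 9.9
eef_pos: [0.5709, 0.1575, 0.1769]
tool_rot: [0.01, 0.953, -0.028, 0.301]
force: [-0.4, 0.2, -1.7]
finger_gap: 0.418
grasp_force: 42.5
```

```bash
python3 t.py .1; python3 -c "
from cell import r; s=r.sense(); print(s['finger_gap'],s['grasp_force'])"
```

```text
turn [ 0.04 -0.01  0.01] shift cm [ 0.    0.08 -5.79]
9.9 [0.57094391 0.15747664 0.17689352] [-0.40202871  0.19480444 -1.6658692 ] [ 0.02  0.04 -0.54  2.08  0.63  0.6  -2.6 ]
0.4175899843879889 42.54873409867287
```

{"method": "carry_out", "body": {"plan": [[[0,0,0],[0,0.05,-0.8],0.2],[[0,0,0],[0,0.05,-1.6],0.2],[[0,0,0],[0,0.05,-2.4],0.2],[[0,0,0],[0,0.05,-3.2],0.2],[[0,0,0],[0,0.05,-4],0.2],[[0,0,0],[0,0.05,-5],0.2],[[0,0,0],[0,0.05,-6],0.2],[[0,0,0],[0,0.05,-7],0.2],[[0,0,0],[0,0.05,-7],0.2]]}}

```text
clock: 10.8
eef_pos: [0.5313, 0.1598, 0.235]
tool_rot: [0.01, 0.953, -0.028, 0.302]
force: [-0.3, 1.2, -1.4]
finger_gap: 0.413
grasp_force: 42.6
```

```bash
python3 t.py .1; python3 - <<'E'
from h import *
from cell import viewer
s=viewer.snapshot("wrist"); t=viewer.snapshot("scene"); cv2.imwrite("pics/w4.png",np.hstack([cv2.resize(s["pixels"],(400,300)),cv2.resize(t["pixels"][120:300,200:440],(400,300))]))
E
```

```text
turn [ 0.03 -0.03  0.  ] shift cm [-0.09  0.05  1.25]
10.8 [0.53128635 0.15975243 0.23502781] [-0.34884799  1.19508373 -1.44624945] [ 0.01 -0.13 -0.53  2.07  0.42  0.7  -2.42]
```

View pics/w4.png

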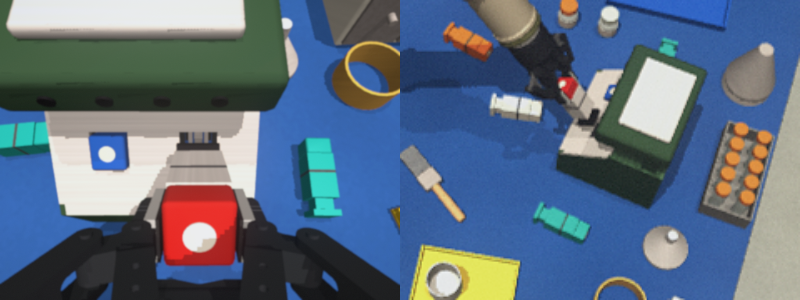

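The cartridge is out and held squarely: cap at wrist (199,228) and its foot clear of the well. Blue is still latched. Next is the carry to the tray's −y half.

```bash
cat > u.py <<'E'
import sys
from h import *
from cell import r
M=Ro.from_euler('z',-3.3,degrees=True).as_matrix()@np.diag([1,-1,-1]); st=r.sense()
rel(st,[float(a) for a in sys.argv[1:4]],M)
print(st["clock"],st["eef_pos"],st["force"],st["q"].round(2),st["finger_gap"],st["grasp_force"])
E
python3 u.py .52 .05 .28; python3 u.py .486 -.342 .28
```

```text
turn [ 0.04 -7.01 -0.01] shift cm [ 2.25 10.98 -4.05]
10.9 [0.53137204 0.15914536 0.23355086] [-0.76834766  0.0890584  -0.85437025] [ 0.01 -0.12 -0.53  2.07  0.42  0.7  -2.43] 0.4132448950010511 42.59346082806587
turn [ 0.04 -7.01 -0.01] shift cm [ 1.32 50.31 -4.55]
10.9 [0.53137204 0.15914536 0.23355086] [-0.76834766  0.0890584  -0.85437025] [ 0.01 -0.12 -0.53  2.07  0.42  0.7  -2.43] 0.4132448950010511 42.59346082806587
```

{"method": "carry_out", "body": {"plan": [[[0,0,0],[0.5,0,-1],0.2],[[0,-0.5,0],[1,1,-2],0.2],[[0,-1.3,0],[1.5,2,-3],0.2],[[0,-2.1,0],[2,3.5,-4],0.2],[[0,-2.9,0],[2.2,5,-4.1],0.2],[[0,-3.7,0],[2.2,6.5,-4.1],0.2],[[0,-4.5,0],[2.2,8,-4.1],0.2],[[0,-5.3,0],[2.2,9.5,-4.1],0.2],[[0,-6.1,0],[2.2,11,-4.1],0.2],[[0,-7,0],[2.2,12.5,-4.1],0.2]]}}

```text
clock: 11.9
eef_pos: [0.5185, 0.0343, 0.2805]
tool_rot: [0.001, 1.0, -0.03, -0.001]
force: [0.5, 0.5, -0.7]
finger_gap: 0.415
grasp_force: 42.4
```

```bash
python3 u.py .486 -.342 .28
```

```text
turn [ 0.03  0.02 -0.02] shift cm [-1.03 37.76  0.14]
11.9 [0.5185121  0.03430849 0.2804929 ] [ 0.46625545  0.47267529 -0.74642127] [ 0.11  0.15 -0.27  1.56  0.04  1.44 -1.79] 0.4146847127008886 42.44937390089035
```

{"method": "carry_out", "body": {"plan": [[[0,0,0],[0,2,0],0.2],[[0,0,0],[-0.1,5,0],0.2],[[0,0,0],[-0.2,8.5,0],0.2],[[0,0,0],[-0.3,12,0],0.2],[[0,0,0],[-0.4,15.5,0],0.2],[[0,0,0],[-0.5,19,0],0.2],[[0,0,0],[-0.6,22.5,0],0.2],[[0,0,0],[-0.7,26,0],0.2],[[0,0,0],[-0.8,29,0],0.2],[[0,0,0],[-0.9,31,0],0.2]]}}

```text
clock: 12.9
eef_pos: [0.4901, -0.2771, 0.2809]
tool_rot: [0.002, 1.0, -0.031, -0.0]
force: [0.7, 0.1, -0.9]
finger_gap: 0.411
grasp_force: 42.5
```

{"method": "carry_out", "body": {"plan": [[[0,0,0],[-0.1,2,0],0.2],[[0,0,0],[-0.1,4,1],0.2],[[0,0,0],[-0.1,5.5,3],0.2],[[0,0,0],[-0.1,6.5,5],0.2],[[0,0,0],[-0.1,6.5,7],0.2],[[0,0,0],[-0.1,6.5,9],0.2],[[0,0,0],[-0.1,6.5,11],0.2],[[0,0,0],[-0.1,6.5,13],0.2],[[0,0,0],[-0.1,6.5,14],0.2],[[0,0,0],[-0.1,6.5,14],0.2]]}}

```text
clock: 13.9
eef_pos: [0.4853, -0.3389, 0.1395]
tool_rot: [0.001, 1.0, -0.03, -0.001]
force: [0.2, 1.2, -2.2]
finger_gap: 0.416
grasp_force: 42.5
```

```bash
python3 u.py .486 -.342 .085; python3 - <<'E'
from h import *
from cell import viewer
s=viewer.snapshot("top"); t=viewer.snapshot("scene"); w=viewer.snapshot("wrist"); cv2.imwrite("pics/w5.png",np.hstack([cv2.resize(t["pixels"][250:384,170:330],(400,335)),cv2.resize(w["pixels"],(400,335))]))
E
```

```text
turn [ 0.02  0.03 -0.02] shift cm [0.1  0.29 5.45]
13.9 [ 0.48529658 -0.33894403  0.13950705] [ 0.19051382  1.17940417 -2.19720366] [ 0.55  0.37  0.01  1.59  0.    1.18 -1.08] 0.41594115763771344 42.493233382701874
```

View pics/w5.png

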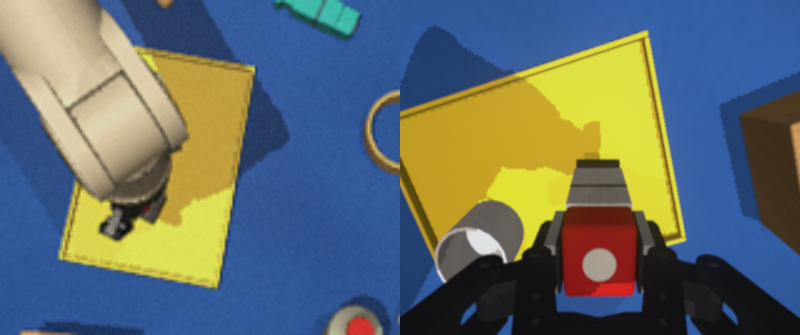

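The cartridge hangs upright over the empty half of the tray, cap at wrist (600,250). The can is clear at (480,240). Lowering it now.

{"method": "carry_out", "body": {"plan": [[[0,0,0],[0,0,1.5],0.2],[[0,0,0],[0,0,3],0.2],[[0,0,0],[0,0,4],0.2],[[0,0,0],[0,0,4.6],0.2],[[0,0,0],[0,0,4.9],0.2],[[0,0,0],[0,0,5.1],0.2],[[0,0,0],[0,0,5.1],0.2],[[0,0,0],[0,0,5.1],0.2]]}}

```text
clock: 14.85
eef_pos: [0.4862, -0.3397, 0.0905]
tool_rot: [0.002, 1.0, -0.03, 0.0]
force: [-0.1, -0.2, -1.5]
finger_gap: 0.415
grasp_force: 42.5
```

{"method": "carry_out", "body": {"plan": [[[0,0,0],[0,0,0.1],0.2],[[0,0,0],[0,0,0.1],0.2],[[0,0,0],[0,0,0.1],0.2]]}}

```text
clock: 15.15
eef_pos: [0.486, -0.3396, 0.0891]
tool_rot: [0.002, 1.0, -0.03, 0.0]
force: [0.3, -0.7, -1.3]
finger_gap: 0.417
grasp_force: 42.5
```

{"method": "carry_out", "body": {"plan": [[[0,0,0],[0,0,0.1],0.2],[[0,0,0],[0,0,0.1],0.2],[[0,0,0],[0,0,0.1],0.2]]}}

```text
clock: 15.45
eef_pos: [0.4859, -0.3395, 0.0879]
tool_rot: [0.002, 1.0, -0.03, -0.0]
force: [-0.1, 0.3, -0.5]
finger_gap: 0.418
grasp_force: 42.5
```

{"method": "carry_out", "body": {"plan": [[[0,0,0],[0,0,0.1],0.2],[[0,0,0],[0,0,0.1],0.2],[[0,0,0],[0,0,0.1],0.2]]}}

```text
clock: 15.75
eef_pos: [0.4859, -0.3395, 0.0869]
tool_rot: [0.002, 1.0, -0.03, -0.0]
force: [0.2, -0.1, -0.3]
finger_gap: 0.417
grasp_force: 42.5
```

{"method": "carry_out", "body": {"plan": [[[0,0,0],[0,0,0.1],0.2],[[0,0,0],[0,0,0.1],0.2],[[0,0,0],[0,0,0.1],0.2]]}}

```text
clock: 16.05
eef_pos: [0.486, -0.3395, 0.086]
tool_rot: [0.002, 1.0, -0.03, -0.0]
force: [0.1, 0.9, -1.6]
finger_gap: 0.417
grasp_force: 42.5
```

{"method": "carry_out", "body": {"plan": [[[0,0,0],[0,0,0.05],0.2],[[0,0,0],[0,0,0.05],0.2],[[0,0,0],[0,0,0.05],0.2]]}}

```text
clock: 16.35
eef_pos: [0.4859, -0.3395, 0.0854]
tool_rot: [0.002, 1.0, -0.03, -0.0]
force: [0.5, -0.0, -1.6]
finger_gap: 0.414
grasp_force: 42.5
```

{"method": "carry_out", "body": {"plan": [[[0,0,0],[0,0,0.05],0.2],[[0,0,0],[0,0,0.05],0.2],[[0,0,0],[0,0,0.05],0.2]]}}

```text
clock: 16.65
eef_pos: [0.486, -0.3395, 0.0849]
tool_rot: [0.002, 1.0, -0.03, -0.0]
force: [0.1, -0.9, -0.9]
finger_gap: 0.413
grasp_force: 42.5
```

{"method": "carry_out", "body": {"plan": [[[0,0,0],[0,0,0.05],0.2],[[0,0,0],[0,0,0.05],0.2],[[0,0,0],[0,0,0.05],0.2]]}}

```text
clock: 16.95
eef_pos: [0.4861, -0.3396, 0.0847]
tool_rot: [0.002, 1.0, -0.03, 0.0]
force: [0.1, 0.1, 0.8]
finger_gap: 0.41
grasp_force: 42.7
```

{"method": "carry_out", "body": {"plan": [[[0,0,0],[0,0,0.05],0.2],[[0,0,0],[0,0,0.05],0.2],[[0,0,0],[0,0,0.05],0.2]]}}

```text
clock: 17.25
eef_pos: [0.4863, -0.3396, 0.0846]
tool_rot: [0.002, 1.0, -0.03, 0.0]
force: [-1.2, 1.5, 4.4]
finger_gap: 0.416
grasp_force: 43.3
```

The foot is on the tray (4 N). Releasing, then going straight up.

{"method": "carry_out", "body": {"plan": [[[0,0,0],[0,0,-0.05],0.44],[[0,0,0],[0,0,-0.05],0.48],[[0,0,0],[0,0,-0.05],0.55],[[0,0,0],[0,0,-0.05],0.65],[[0,0,0],[0,0,-0.05],0.75],[[0,0,0],[0,0,-0.05],0.75],[[0,0,0],[0,0,-0.05],0.75]]}}

```text
clock: 17.95
eef_pos: [0.486, -0.3396, 0.0845]
tool_rot: [0.002, 1.0, -0.03, -0.0]
force: [-0.2, -0.9, 0.4]
finger_gap: 0.751
grasp_force: 0.0
```

{"method": "carry_out", "body": {"plan": [[[0,0,0],[0,0,-0.5],0.75],[[0,0,0],[0,0,-1.5],0.75],[[0,0,0],[0,0,-3],0.75],[[0,0,0],[0,0,-5],0.75],[[0,0,0],[0,0,-7.5],0.75],[[0,0,0],[0,0,-10],0.75],[[0,0,0],[0,0,-13],0.75],[[0,0,0],[0,0,-16],0.75],[[0,0,0],[0,0,-16],0.75],[[0,0,0],[0,0,-16],0.75]]}}

```text
clock: 18.95
eef_pos: [0.4865, -0.3393, 0.2466]
tool_rot: [0.002, 1.0, -0.03, 0.001]
force: [-0.5, -0.0, -1.2]
finger_gap: 0.751
grasp_force: 0.0
```

```bash
python3 - <<'E'
from h import *
from cell import viewer,r
s=viewer.snapshot("wrist"); t=viewer.snapshot("scene"); cv2.imwrite("pics/w6.png",np.hstack([cv2.resize(s["pixels"],(400,300)),cv2.resize(t["pixels"],(400,300))]))
print(r.sense()["force"])
E
```

```text
[-0.01041739 -0.21875798 -0.39814107]
```

View pics/w6.png

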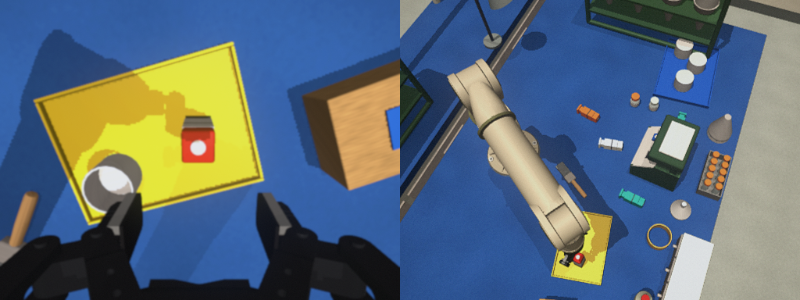

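The cartridge stands upright, cap at wrist (198,147), well inside the empty half of the tray. The can at (110,180) hasn't moved and the gripper is clear.

```bash
python3 -c "
from cell import r; print(r.hand_in())"
```

```text
the job is handed in; nothing more can be done
None
```

The red-capped cartridge stands upright on the empty half of the yellow tray, the blue-capped one was still latched after the pull, the can looks unmoved, and the job is handed in at about 19 s (no verdict was shown).

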